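# Angle a profile rail past the clamp post into a tapping jig and clamp it

### The arm

A 6-joint arm with a two-finger parallel gripper is mounted at the origin on a cart in front of the work surface, level with it; the furniture and walls round the work are solid. World frame = base frame: x ahead of the robot, y to its left, z up, the work surface at z = 0. Lengths are in m, angles in rad, forces in N, time in s.
With the tool pointing down it reaches from about 0.35 to 0.975 m from the base axis. Payload 7.1 kg.
Tool frame: the origin (TCP) lies midway between the tips of the shut fingers; the grasp point (between the pads) lies 19 mm behind it; z points along the fingers, y is the line along which they close (so a half turn about z gives the same grasp; the last joint's range is limited). The gripper opens to 88 mm and grips with 3 to 60 N. Pads are 20 mm wide; open, the fingers measure 115 mm over their backs; the gripper's body (75 mm by 178 mm) begins 61 mm behind the grasp point.
Start: joints at [-1.124, 0.423, 1.63, -0, 1.089, -0.019], TCP at [0.281, -0.558, 0.223] pointing down, gripper open.
Joint ranges: [-3, 3], [-0.9, 2.11], [0.09, 2.58], [-1.31, 4.45], [0.11, 2.69], [-2.54, 2.54]. Speed limits (rad/s): [2.39, 2.39, 3.01, 3.14, 3.14, 3.14].

### API

Orientations are given as a unit quaternion [w, x, y, z].
In Python, from station import move_pose, movel, movej, command_gripper, wait, inverse_kinematics, read_camera, camera_info, MotionError, job_done, get_time, get_joint_pos, get_qvel, get_effort, get_tcp_pos, get_ee_rot, get_ft_force, get_ft_torque, get_grip_width, get_finger_force gives the robot as it stands. Calls block until the motion is done:
- move_pose(position, orientation): joint-space move of the TCP to a pose.
- movel(position, frame=None, v=0.15, until_force=None): straight line of the TCP; frame=None keeps the orientation; v is the mean speed in m/s. With until_force (N) it stops when the force on the tool has changed by that much, and returns True; else False.
- movej(angles): joint-space move.
- command_gripper(opening): opening from 0.0 (shut) to 1.0 (fully open); the grip force is fixed at half the most; returns when the fingers have stopped.
- wait(seconds).
- inverse_kinematics(position, orientation): joint angles nearest the present ones, or None.
- read_camera(name): name is "scene" or "side" or "wrist"; returns the picture (384x512x3 uint8, red, green, blue); there is no depth.
- camera_info(name): a dict with "intrinsics" (3x3 intrinsics, pixels), "T" (4x4, takes a point from camera to world coordinates); the wrist camera has in their place "tool_from_camera" (4x4, takes a point from camera to tool coordinates, whose origin is the TCP and whose axes are the flange's). Camera axes: x right, y up, looking along -z (the intrinsics and any distortion apply to the point x, -y, -z); pixel columns grow to the right and rows downward; lengths in m; the calibration is good to about 2 mm. A picture is of the moment at which its call begins: read the wrist's pose just before it. camera_info takes no time and is no camera call.
A pose or a line that the arm cannot do raises MotionError and nothing moves.
- job_done(): hands the job in; it is judged then, once.
Readings, each from a call of its own:
- get_time(): time.
- get_joint_pos(): joint angles.
- get_qvel(): joint speeds.
- get_effort(): joint torques, N m.
- get_tcp_pos(): TCP position.
- get_ee_rot(): TCP orientation.
- get_ft_force(): force on the tool from outside, world axes, zero at the start.
- get_ft_torque(): the same for the moment, N m.
- get_grip_width(): opening from 0.0 (shut) to 1.0 (fully open).
- get_finger_force(): force on a finger pad.
Only numpy, scipy, OpenCV 4.12 (cv2) and the standard library are available. Lean on these libraries where they do the work, as an engineer would, in place of code of your own. Each camera call takes 0.05 s, during which the arm holds its last target. There are 200 camera calls.

### The job

Load the slotted aluminium rail into the tapping jig by pushing it with the fingertips only: it stays flat on the plate and is never lifted or carried. The cam post blocks a straight push, so angle the rail: first work its bare end (the one with the bore) in behind the post towards the brass-bushed end block, then swing its black-capped end in until the whole rail lies in the bay, flat against the fence. Only then push the red-knobbed lever right round until the cam clamps the rail tight, leave it there, and do not disturb the screwdriver, the flux jar and the tape roll.

Things in the scene. Friction and masses are not known exactly. Their poses are not given: they have to be found in the camera images.
- jig: Dark grey tool plate, fixed; its top, where the rail slides, is 12 mm over its underside. Origin: on the underside, below the fence's face at mid-bay. x runs through the fence, away from the robot; y along the fence to the left; z up. Plate: x -177 to +18, y -125 to +175 mm (behind x = -20 only to y = +118). Fence: aluminium, 24 mm high, face at x = 0, y -111 to +111 mm.
- bay (a point): Where the middle of the rail's underside belongs: jig x = -10, y = 0, on the plate's top (z = 12 mm). The bay in front of the fence is 186 mm long between its two end blocks, for the 180 mm rail.
- bush_block (a point): Right end block with the brass bush, 28 mm high above the plate. This point: middle of its inner face's foot on the plate, at jig x = -16, y = -93 mm. The block spans jig x 0 to -32, y -93 to -113 mm.
- far_stop (a point): Left end block, plain, 24 mm high above the plate. This point: foot of its inner face at the fence, at jig x = 0, y = +93 mm. It spans jig x 0 to -19, y +93 to +107 mm; its front is a round nose of 7 mm radius.
- cam_pivot (a point): Axis of the cam post (bolt, 50 mm high above the plate) that stands before the bay at jig x = -39, y = -60 mm; point on the plate's top. A steel cam disc of 15 mm radius turns on it 1 to 23 mm above the plate, its centre 8 mm off the axis (lever at 0: at 210 degrees counterclockwise from jig +x). About 30 mm then remain between cam and fence for the 20 mm rail.
- cam (a joint): Lever with cam, growing counterclockwise from above: 0 = open (arm at 225 degrees from jig +x, pointing to the robot and right), 1.66 rad = stop (arm at 320 degrees, over the bushed block). The cam reaches a rail lying home at about 1.57 rad and squeezes it from there to the stop. Friction 0.15 N m (3 N at the knob, up to about 12 N while squeezing); it stays where it is left.
- cam_knob (a point): Centre of the red ball (19 mm diameter) at the end of the lever, 64 mm from the post's axis, 40 mm above the plate. The arm is a black rod 8 mm thick, its centre line 35 to 40 mm above the plate; it passes over the rail.
- rail: Loose bar of slotted aluminium profile, 20 x 180 x 20 mm, about 0.1 kg. Origin: centre of its underside; its y axis runs along it toward the capped end. At the start it lies on the plate in front of the bay, within 18 degrees of parallel to the fence, its bare end no further right than about the cam post's left side.
- rail_bore_end (a point): Centre of the rail's bare end face with the small dark bore (rail y = -90 mm, 10 mm above its underside). It belongs at the brass-bushed end block, behind the cam post.
- rail_cap_end (a point): Centre of the rail's black-capped end face (rail y = +90 mm, 10 mm above its underside). It belongs at the plain far stop.
- driver: Red screwdriver, 142 mm long and 19 mm thick, lying on the mat to the right of the plate. Origin: underside at mid-length; its y axis runs along it. Must not be disturbed. Above it hangs the bench's magnifier lamp: a ring head 0.54 m up, over world x 0.46 to 0.66, y -0.26 to -0.46 m, which arms should keep clear of.
- flux: Small pot with a red lid, 43 mm wide, 30 mm high, on the bench behind the fence. Origin: centre of its underside. Must not be disturbed.
- tape: Roll of blue tape lying flat, 62 mm wide, 18 mm high, on the bench to the left of the plate. Origin: centre of its underside. Must not be disturbed.

How it is judged:
By the outcome, as a careful person would: the job done as asked, in the order asked, and still so for the second after the job is handed in, with the robot touching nothing.
It also fails if it takes over 72 s, if anything falls off the work surface, if the arm or the gripper's body presses on something with over 40 N, if the wrist force passes 120 N, or if a joint passes its speed limit or range.

## Working session

There is one attempt and no reset: what is moved stays moved. The work goes in short steps, each a Python script; the robot and the scene stay as the last script left them, time stands still between calls to the robot, and variables do not carry over. Pictures are saved under pics/ and viewed, at most 10 in all, crops included, and the job is handed in when it is done.

```bash
mkdir -p pics; ls; python3 - <<'E'
from station import *
import cv2,numpy as np
for n in ("scene","side"):
    im=read_camera(n); cv2.imwrite(f"pics/{n}0.png",cv2.resize(im[:,:,::-1],None,fx=1.5,fy=1.5))
    i=camera_info(n); print(n,{k:(np.round(np.array(v),4).tolist() if not isinstance(v,str) else v) for k,v in i.items()})
print(camera_info("wrist"),get_time(),get_ee_rot())
E
```

```text
pics
scene {'intrinsics': [[399.7811, 0.0, 255.0544], [0.0, 399.7811, 196.0217], [0.0, 0.0, 1.0]], 'T': [[0.8853, 0.3337, -0.3238, 0.2784], [-0.4649, 0.6453, -0.6061, -0.5425], [0.0067, 0.6872, 0.7264, 0.7797], [0.0, 0.0, 0.0, 1.0]]}
side {'intrinsics': [[451.3078, 0.0, 250.9861], [0.0, 451.3078, 191.6214], [0.0, 0.0, 1.0]], 'T': [[0.998, -0.0172, 0.0602, 0.6501], [0.0623, 0.364, -0.9293, -1.234], [-0.0059, 0.9312, 0.3644, 0.5585], [0.0, 0.0, 0.0, 1.0]]}
{'intrinsics': array([[270.9846372 ,   0.        , 257.4226567 ],
       [  0.        , 270.9846372 , 193.85464798],
       [  0.        ,   0.        ,   1.        ]]), 'tool_from_camera': array([[-8.36291469e-04,  9.54221329e-01,  2.99100243e-01,
         8.16992478e-02],
       [ 9.99999278e-01,  5.39748076e-04,  1.07406044e-03,
         4.44897359e-04],
       [ 8.63452599e-04,  2.99100925e-01, -9.54221091e-01,
        -1.61373707e-01],
       [ 0.00000000e+00,  0.00000000e+00,  0.00000000e+00,
         1.00000000e+00]])} 0.1 [-6.51846231e-04  9.73006246e-01  2.30777821e-01 -1.35985816e-04]
```

View pics/scene0.png

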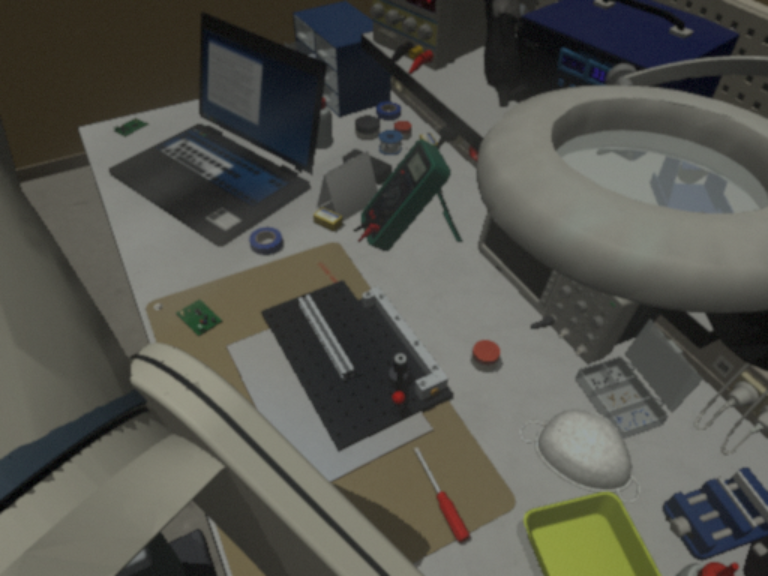

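View pics/side0.png

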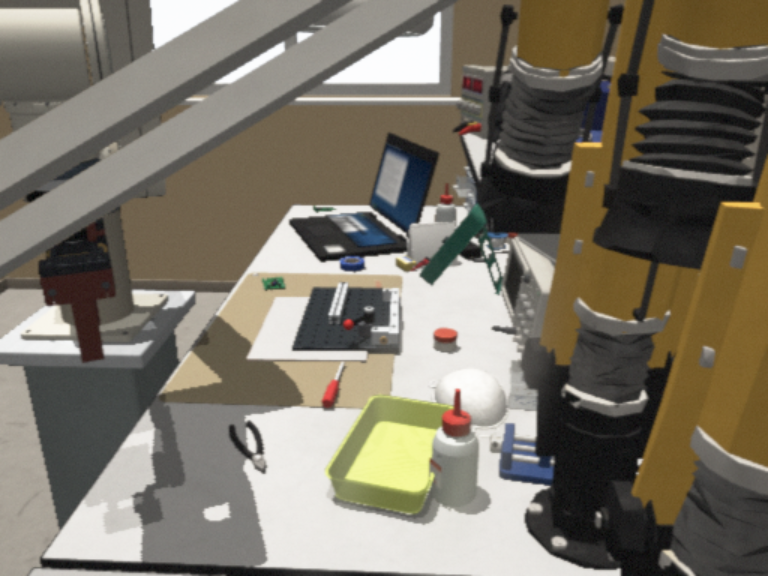

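The scene picture (1.5x) shows plate corners near (263,313), (341,450), (452,393) and (345,282). The post top is at (400,356), the red knob at (399,398), and the rail runs from (304,297) to (348,372) with the bare end nearer the post. I'll get rough poses from these, then look from the wrist.

```bash
cat > h.py <<'E'
from station import *
import cv2,numpy as np
from scipy.spatial.transform import Rotation as R
from scipy.optimize import least_squares
def cam(n):
    i=camera_info(n)
    if n!="wrist": return i["intrinsics"],np.array(i["T"])
    T=np.eye(4); q=np.array(get_ee_rot()); T[:3,:3]=R.from_quat(q[[1,2,3,0]]).as_matrix(); T[:3,3]=get_tcp_pos()
    return i["intrinsics"],T@i["tool_from_camera"]
def ray(c,px,z):
    K,T=c; d=np.linalg.inv(K)@[px[0],px[1],1]; d=T[:3,:3]@[d[0],-d[1],-d[2]]
    return T[:3,3]+d*(z-T[2,3])/d[2]
def proj(c,P):
    K,T=c; p=(np.asarray(P)-T[:3,3])@T[:3,:3]; p=p*[1,-1,-1]; p=p@K.T; return p[:,:2]/p[:,2:]
def down(a):  # tool x axis at world yaw a, z down
    m=np.array([[np.cos(a),np.sin(a),0],[np.sin(a),-np.cos(a),0],[0,0,-1]]).T
    q=R.from_matrix(m.T if np.linalg.det(m)<0 else m).as_quat(); return q[[3,0,1,2]]
def j2w(j,p):
    c,s=np.cos(j[2]),np.sin(j[2]); p=np.atleast_2d(p).astype(float)
    return np.c_[j[0]+c*p[:,0]-s*p[:,1], j[1]+s*p[:,0]+c*p[:,1], p[:,2]]
def fit(c,P,px,x0):
    return least_squares(lambda j:(proj(c,j2w(j,P))-px).ravel(),x0,loss="soft_l1")
E
python3 - <<'E'
from h import *
c=cam("scene")
P=np.array([[-177,118,12],[-177,-125,12],[18,-125,12],[-39,-60,62]])/1e3
px=np.array([[263,313],[341,450],[452,393],[400,356]])/1.5
f=fit(c,P,px,[.5,-.1,0]); print(f.x,f.fun.round(1))
for p,z in(((304,297),.032),((348,372),.032),((399,398),.052),((440,495),.01),((487,352),.03),((266,239),.018)): print(p,ray(c,np.array(p)/1.5,z).round(3))
ctr=j2w(f.x,[[-.07,0,0]])[0]; print(ctr)
for a in (0,np.pi,.23,-.5,.5,2.8):
    q=down(a); print(a,q.round(3),inverse_kinematics([ctr[0],ctr[1],.25],q))
E
```

```text
[ 0.59603039 -0.00769121  0.05423494] [ 5.1 14.7 -0.8 -0.3  0.3 -1.5 -0.5  0.5]
(304, 297) [0.489 0.137 0.032]
(348, 372) [ 0.489 -0.04   0.032]
(399, 398) [ 0.528 -0.128  0.052]
(440, 495) [ 0.517 -0.264  0.01 ]
(487, 352) [ 0.701 -0.104  0.03 ]
(266, 239) [0.487 0.324 0.018]
[ 0.52613332 -0.01148579  0.        ]
0 [0. 1. 0. 0.] [-4.44414894e-02  2.45064603e-01  1.82199189e+00 -4.44089210e-16
  1.07453616e+00  1.52635484e+00]
3.141592653589793 [0. 0. 1. 0.] [-4.44414894e-02  2.45064603e-01  1.82199189e+00 -4.44089210e-16
  1.07453616e+00 -1.61523782e+00]
0.23 [0.    0.993 0.115 0.   ] [-4.44414894e-02  2.45064603e-01  1.82199189e+00 -4.44089210e-16
  1.07453616e+00  1.29635484e+00]
-0.5 [ 0.     0.969 -0.247  0.   ] [-4.44414894e-02  2.45064603e-01  1.82199189e+00 -4.44089210e-16
  1.07453616e+00  2.02635484e+00]
0.5 [0.    0.969 0.247 0.   ] [-4.44414894e-02  2.45064603e-01  1.82199189e+00 -4.44089210e-16
  1.07453616e+00  1.02635484e+00]
2.8 [0.    0.17  0.985 0.   ] [-4.44414894e-02  2.45064603e-01  1.82199189e+00 -4.44089210e-16
  1.07453616e+00 -1.27364516e+00]
```

```bash
python3 - <<'E'
from h import *
q0=get_ee_rot()
movel([.19,-.378,.23],v=.25)
j=list(get_joint_pos()); j[0]=-.03; j[5]=1.5; movej(j)
move_pose([.56,-.01,.25],down(0))
print(get_time(),get_tcp_pos(),get_ft_force())
c=cam("wrist"); np.savez("c1.npz",K=c[0],T=c[1])
im=read_camera("wrist"); cv2.imwrite("pics/w1.png",cv2.resize(im[:,:,::-1],None,fx=1.5,fy=1.5,interpolation=cv2.INTER_CUBIC))
E
```

```text
3.3 [ 0.55926496 -0.01077405  0.24921306] [-1.45364358  0.31343168  0.25418916]
```

View pics/w1.png

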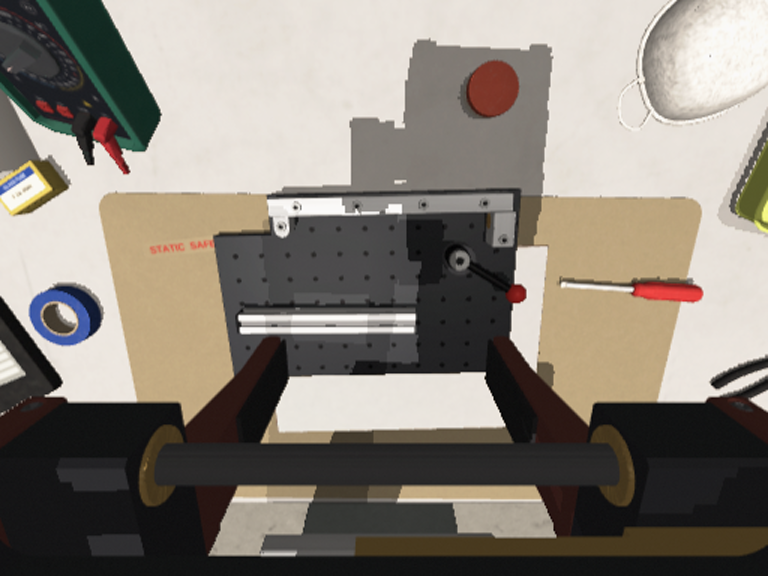

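The wrist picture (1.5x) shows plate corners at (520,190), (511,370), (235,377) and (215,235). The post top is at (459,260), the knob at (517,293), the bush block top near (504,240), and the rail runs from (238,320) to (415,323), nearly parallel to the fence. Next I fit the jig and overlay the result.

```bash
python3 - <<'E'
from h import *
d=np.load("c1.npz"); c=(d["K"],d["T"])
P=np.array([[18,-125,12],[-177,-125,12],[-177,175,12],[-20,175,12],[-39,-60,62]])/1e3
px=np.array([[520,190],[511,370],[235,377],[215,235],[459,260]])/1.5
f=fit(c,P,px,[.596,-.008,.05]); print(f.x,f.fun.round(1))
a=f.x[2]+np.radians(225)
kn=j2w(f.x,[[-.039+.064*np.cos(np.radians(225)),-.06+.064*np.sin(np.radians(225)),.052]])
print("knob",kn, ray(c,np.array([517,293])/1.5,.052))
e=[ray(c,np.array(p)/1.5,.032) for p in((238,323),(415,323))]; print(e)
for p,z in(((635,291),.01),((493,90),.03),((66,315),.018)): print(p,ray(c,np.array(p)/1.5,z).round(3))
im=cv2.imread("pics/w1.png"); S=3.6
raw=cv2.resize(im,(512,384),interpolation=cv2.INTER_AREA)[120:255,140:360]
v=cv2.resize(im[180:382,210:540],None,fx=2.4,fy=2.4,interpolation=cv2.INTER_CUBIC)
v=cv2.convertScaleAbs(v,alpha=1.5,beta=25)
def dr(L,col):
    q=(proj(c,j2w(f.x,np.array(L)/1e3))*1.5-[210,180])*2.4
    cv2.polylines(v,[q.round().astype(int)],False,col,1)
dr([[18,-125,12],[-177,-125,12],[-177,175,12],[-20,175,12]],(0,255,0))
dr([[0,-93,36],[0,93,36]],(0,0,255)); dr([[0,-93,40],[-32,-93,40],[-32,-113,40]],(0,0,255)); dr([[0,93,36],[-12,93,36]],(0,0,255))
cv2.imwrite("pics/w1c.png",v); np.save("j.npy",f.x)
E
```

```text
[ 0.59717743 -0.01538596  0.02378277] [ 0.8 -1.4 -2.   0.7  0.2  0.1 -1.1  0.4  0.8  0.1]
knob [[ 0.51544943 -0.12261466  0.052     ]] [ 0.52593416 -0.13237071  0.052     ]
[array([0.48840527, 0.13728975, 0.032     ]), array([ 0.48809814, -0.03998682,  0.032     ])]
(635, 291) [ 0.514 -0.268  0.01 ]
(493, 90) [ 0.7   -0.102  0.03 ]
(66, 315) [0.492 0.319 0.018]
```

View pics/w1c.png

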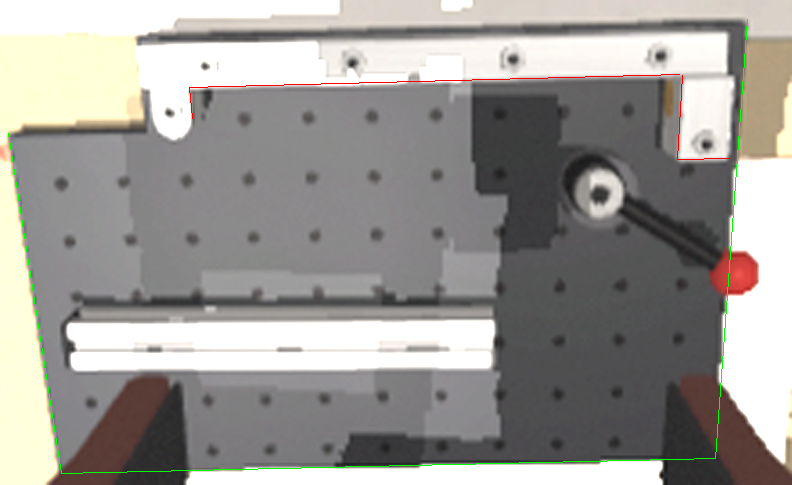

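The jig fit is good: (0.597, -0.015, 1.36°). The rail is at about jig (-109, 67, -1.4°) and the lever is about 0.2 rad open. First I push with both open fingertips against the rail's robot-side face, moving it to the entry line at 8.5°.

```bash
cat >> h.py <<'E'
J=np.load("j.npy")
def jp(x,y,z,deg):  # TCP pose: jig mm, tool x at jig yaw deg
    return j2w(J,[[x/1e3,y/1e3,z/1e3]])[0], down(np.radians(deg)+J[2])
def rp(c,off,z): # rail pose c=(x,y,deg), offset in rail frame (n,u) mm
    t=np.radians(c[2]); return jp(c[0]+off[0]*np.cos(t)-off[1]*np.sin(t), c[1]+off[0]*np.sin(t)+off[1]*np.cos(t), z, c[2])
def lin(p,**k): return movel(p[0],frame=p[1],**k)
def snap(name,view=None,scale=1.5,draw=()):
    c=cam("wrist"); np.savez(f"{name}.npz",K=c[0],T=c[1]); im=read_camera("wrist")[:,:,::-1]; cv2.imwrite(f"{name}_raw.png",im)
    x0,y0,x1,y1=view or (0,0,512,384); v=cv2.resize(im[y0:y1,x0:x1],None,fx=scale,fy=scale,interpolation=cv2.INTER_CUBIC)
    cv2.imwrite(f"pics/{name}.png",v); return c
E
cat > a.py <<'E'
from h import *
r0=(-108.7,66.7,-1.4); r1=(-35.6,64,8.5)
p=rp(r0,(-34,0),60); move_pose(*p)
lin(rp(r0,(-34,0),19),v=.1)
print(get_tcp_pos(),get_ft_force())
lin(rp(r0,(-19,0),19),v=.04)
for s in np.linspace(0,1,6)[1:]:
    r=tuple(np.array(r0)*(1-s)+np.array(r1)*s); lin(rp(r,(-20,0),19),v=.05)
    print(get_ft_force().round(1))
lin(rp(r1,(-32,0),19),v=.1); lin(rp(r1,(-32,0),230),v=.3)
snap("w2",(120,80,400,290),2.8); print(get_time())
E
python3 a.py
```

```text
[0.45348158 0.04862256 0.01929095] [-0.2726636   0.01565925  0.0460295 ]
[0.1 0.3 0.5]
[-0.8  0.8  0.2]
[-0.1 -0.1  0.8]
[ 0.3 -0.5  0. ]
[ 0.6 -1.  -0.3]
8.6917
```

View pics/w2.png

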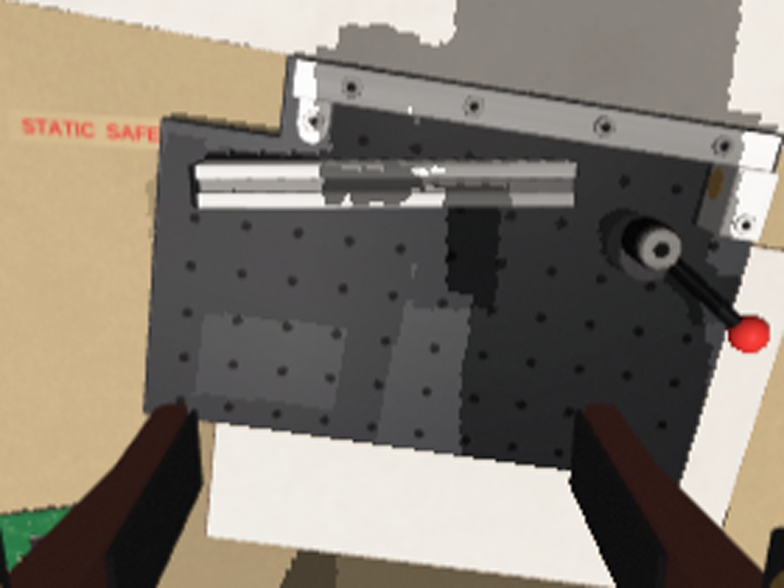

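The rail is angled on the entry line: its top corners are at crop (196,208), (575,206), (575,163) and (196,165), and the bare end is short of the post at (660,249).

```bash
cat >> h.py <<'E'
def railfit(name,px,view,scale,fence=None):
    d=np.load(name+".npz"); c=(d["K"],d["T"]); px=(np.array(px)+.5)/scale-.5+view[:2]
    P=np.array([[-10,90,32],[-10,-90,32],[10,-90,32],[10,90,32]])/1e3
    f=fit(c,P,px,[J[0]-.02,J[1],.1]); dx=f.x[:2]-J[:2]; a=J[2]
    print("rail jig",(1e3*(np.cos(a)*dx[0]+np.sin(a)*dx[1])).round(1),(1e3*(-np.sin(a)*dx[0]+np.cos(a)*dx[1])).round(1),np.degrees(f.x[2]-a).round(2),f.fun.round(1))
    return c
def jpx(c,P,view,scale): return ((proj(c,j2w(J,np.array(P)/1e3))-view[:2]+.5)*scale-.5).round(0)
E
python3 - <<'E'
from h import *
c=railfit("w2",[(196,208),(575,206),(575,163),(196,165)],(120,80),2.8)
print(jpx(c,[[-39,-60,62],[-177,175,12],[-20,175,12],[0,-93,36],[0,93,36],[-32,-93,40]],(120,80),2.8))
E
```

```text
rail jig -33.4 64.3 8.76 [-0.3  0.   0.3  0.   1.4  0.  -1.5  0.1]
[[663. 249.]
 [145. 414.]
 [162. 119.]
 [734. 165.]
 [333. 103.]
 [719. 235.]]
```

```bash
cat > b.py <<'E'
from h import *
r0=np.array((-33.4,64.3,8.76)); t=np.radians(r0[2]); u=np.array([-np.sin(t),np.cos(t),0])
def ep(r,off,z):
    p,_=rp(r,(0,off),z); return p,down(t+np.pi/2+J[2])
command_gripper(0.0)
move_pose(*ep(r0,120,90)); lin(ep(r0,120,19),v=.15)
print(get_ft_force().round(1))
lin(ep(r0,103,19),v=.05)
s=(64.3+1.5)/u[1]
for k in (.4,.8,1.0):
    print(lin(ep(r0-u*s*k,100,19),v=.05,until_force=8),get_ft_force().round(1))
print(get_tcp_pos())
lin(ep(r0-u*s,112,19),v=.1); lin(ep(r0-u*s,112,100),v=.3)
move_pose(*jp(-30,30,235,0))
snap("w3",(120,60,400,270),2.8); print(get_time())
E
python3 b.py
```

```text
[-0.2 -0.6 -0.5]
False [ 0.5  0.9 -0.5]
False [-0.4 -0.6 -0.3]
True [-0.1  5.4  3.8]
[0.55621786 0.08222768 0.0189936 ]
16.25
```

View pics/w3.png

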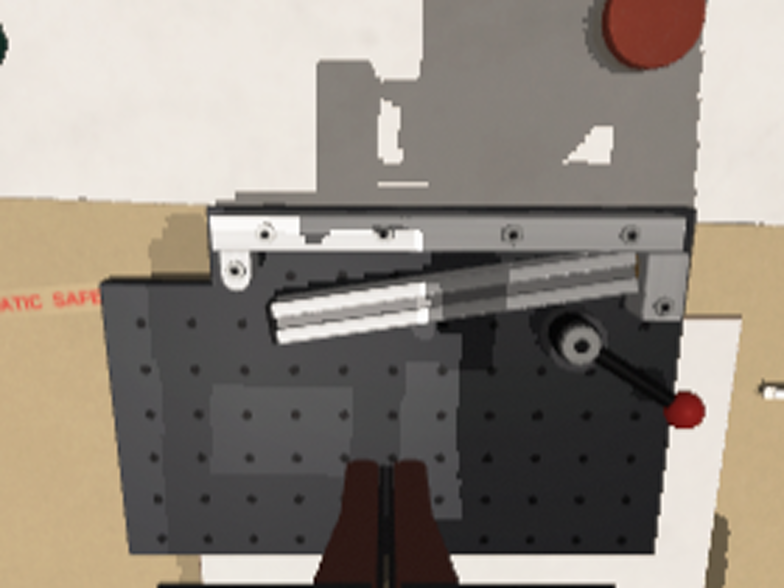

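The bare end now touches the bush block behind the post. The rail corners are at about (277,345), (271,303), (634,252) and (638,292). Next I swing the capped end in, then press flat with two spread fingertips.

```bash
cat > d.py <<'E'
from h import *
railfit("w3",[(277,345),(638,292),(634,252),(271,303)],(120,60),2.8)
move_pose(*jp(-75,58,60,8)); lin(jp(-75,58,19,8),v=.12)
for x,g in ((-50,7),(-40,4),(-33,1.5),(-30.5,0)):
    hit=lin(jp(x,58,19,g),v=.05,until_force=10); print(x,hit,get_ft_force().round(1))
    if hit: break
lin(jp(-48,58,19,0),v=.1)
lin(jp(-48,18,19,0),v=.1)
command_gripper(.6)
print("w",get_grip_width())
print(lin(jp(-27,18,19,0),v=.03,until_force=10),get_ft_force().round(1),get_tcp_pos())
lin(jp(-48,18,19,0),v=.1); lin(jp(-48,18,100,0),v=.3)
move_pose(*jp(-20,0,235,0))
snap("w4",(120,60,400,270),2.8); print(get_time())
E
python3 d.py
```

```text
rail jig -23.7 -3.1 8.31 [-0.7 -0.3  0.7  0.1  1.4 -0.2 -1.4  0.7]
-50 False [-0.7 -0.5  0.6]
-40 False [-0.  -0.1  0.1]
-33 False [-0.5  0.8 -0.4]
-30.5 False [-0.6 -0.3  0.7]
w 0.6004940029331105
True [-1.2  0.3 -0.1] [0.566026   0.00191239 0.01849829]
22.8583
```

View pics/w4.png

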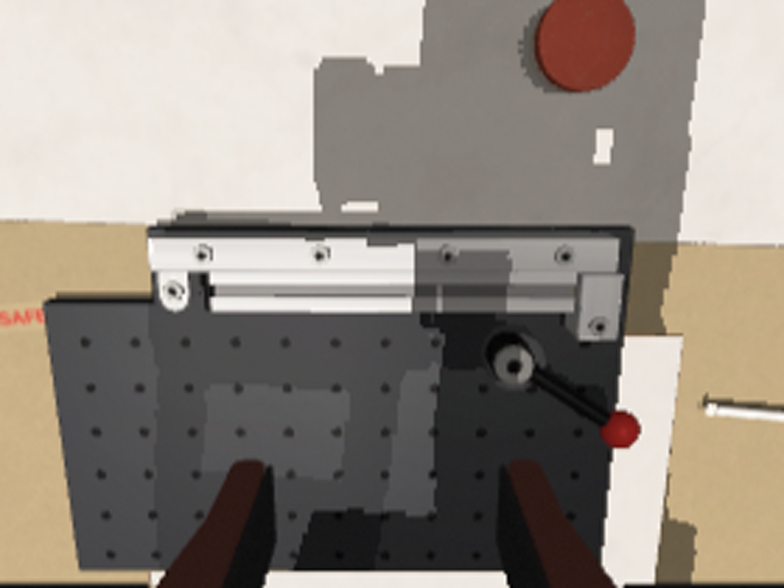

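The rail lies home in the bay, flat along the fence with its cap by the far stop (208,292). The lever is still open, with the knob at (620,430). Next I sweep the lever.

```bash
cat > e.py <<'E'
from h import *
def kp(f,z=46,back=20,r=58):
    t=np.radians(f); return jp(-39+r*np.cos(t)+back*np.sin(t), -60+r*np.sin(t)-back*np.cos(t), z, f+90-360)
command_gripper(0.0)
move_pose(*kp(215,110)); lin(kp(215),v=.15)
for f in list(range(220,305,6))+list(range(306,325,2)):
    hit=lin(kp(f),v=.06,until_force=22); F=get_ft_force(); 
    if f>290: print(f,hit,F.round(1))
    if hit or np.linalg.norm(F[:2])>25: break
lin(kp(f-14),v=.1); lin(kp(f-14,110),v=.3)
move_pose(*jp(-20,-20,235,0))
snap("w5",(120,60,400,270),2.8); print(get_time())
E
python3 e.py
```

```text
292 False [-0.5 -0.4  0.3]
298 False [-0.5  0.6 -0.8]
304 False [ 0.8 -0.9  0.4]
306 False [-1.  -0.1  0.1]
308 False [-0.7 -0.9 -0.5]
310 False [-0.6 -0.8  0.3]
312 False [-0.8 -1.6  0.2]
314 False [-0.6 -1.5  0.9]
316 False [-0.5 -1.9 -0.7]
318 False [-1.6 -4.1  0.6]
320 False [-3.1 -6.9  1.7]
322 False [-5.3 -8.8  2.9]
324 False [ -9.7 -14.1   6.2]
33.1333
```

View pics/w5.png

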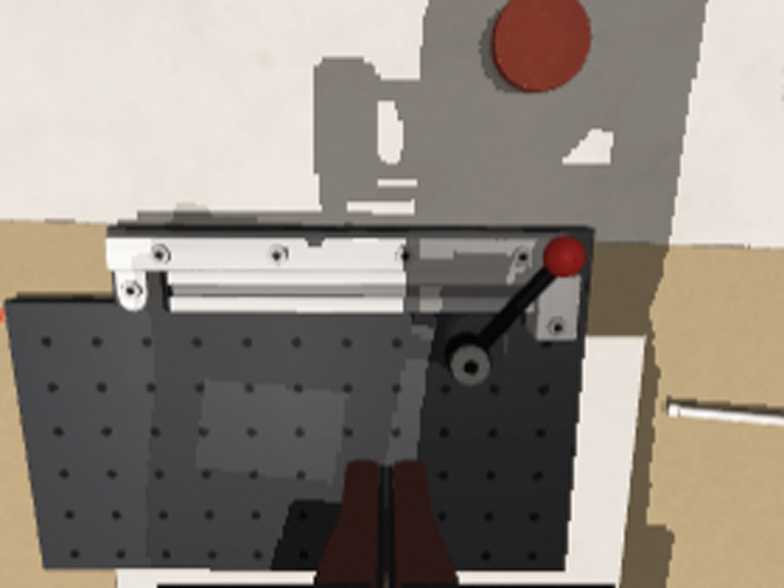

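The lever is over the bushed block, with the knob at (565,257) and the post top at (470,367). The rail is still flat against the fence. I'll measure the lever angle.

```bash
python3 - <<'E'
from h import *
d=np.load("w5.npz"); c=(d["K"],d["T"])
for f in (310,314,317,320,323):
    t=np.radians(f); print(f,jpx(c,[[-39+64*np.cos(t),-60+64*np.sin(t),52],[-39,-60,62]],(120,60),2.8).tolist())
E
```

```text
310 [[581.0, 273.0], [472.0, 366.0]]
314 [[575.0, 266.0], [472.0, 366.0]]
317 [[570.0, 261.0], [472.0, 366.0]]
320 [[565.0, 256.0], [472.0, 366.0]]
323 [[559.0, 251.0], [472.0, 366.0]]
```

```bash
python3 -c "
from station import *
print(job_done(),get_time())"
```

```text
the job is handed in; nothing more can be done
the job is handed in; nothing more can be done
```

The rail lies in the bay, flat against the fence, and the lever is at its 320° stop with the cam clamping it; I did not touch the screwdriver, flux jar or tape roll, and the job was handed in at about 33 s.

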